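# Put the painting things back on their own mats

## Robot

A 6-joint arm with a two-finger parallel gripper is mounted at the origin on the work surface. World frame = base frame: x ahead of the robot, y to its left, z up, the work surface at z = 0. Lengths are in mm, angles in rad, forces in N, time in s.
With the tool pointing down it reaches from about 275 to 750 mm from the base axis. Payload 10.2 kg.
Tool frame: the origin (TCP) lies at the very end of the fingers, on their centre line; the grasp point (between the pads) lies 19 mm behind it; z points along the fingers, y is the line along which they close (so a half turn about z gives the same grasp; the last joint's range is limited). The gripper opens to 85 mm and grips with 20 to 120 N. Pads are 22 mm wide; open, the fingers measure 114 mm over their backs; the gripper's body (76 mm by 85 mm) begins 54 mm behind the grasp point. The pads swing forward as they close: fully open they stand 13 mm farther back than shut.
Start: joints at [0.947, 0.313, 1.498, -0, 1.331, -0.223], TCP at [204.844, 483.394, 231.294] pointing down, gripper open.
Joint ranges: [-2.94, 2.94], [-0.97, 2.17], [0.19, 2.56], [-1.23, 4.37], [0.02, 3.11], [-2.88, 2.88]. Speed limits (rad/s): [2.39, 2.39, 3.01, 3.14, 3.14, 3.14].

## Interface

Orientations are given as a unit quaternion [w, x, y, z].
In Python, from rig import ctrl gives the robot as it stands.
- The arm moves only by the shell command python3 -m pendant 'ROWS' [FORCE]. ROWS is JSON, a list that holds one entry, the list of rows, each a list of 5 numbers: the shift along the tool's x, y, z normalised to -1 to 1, where 1 is 200 mm, then the turn about the tool's z normalised to -1 to 1, where 1 is pi rad, then the opening, from 0 (shut) to 1 (fully open). In form: [[[dx, dy, dz, spin, hand], ...]]. A call has 1 to 12 rows; each row is the pose to reach, as a shift and turn from the pose commanded when the call began, along the tool's axes at that moment, turning the shorter way round; what a row does not reach only later rows make up. A row lasts 1/10 s, in which the tool goes at most 50 mm and 8.59 degrees, less where a joint would pass 70% of its speed; a pose out of reach is approached as far as the arm can. A call with a number of a shift or a turn outside -1 to 1 is refused whole. A call with a gripper value outside its range is refused whole. The fingers move at their own pace and stop on an object; FORCE is the grip in N (left out, the last holds). Time passes only in rows, so rows that repeat a pose let the fingers close. It gives the time, the measured TCP pose, the force, the opening and the grip force at its end, in the units of the state.
- ctrl.sense(): the state, without advancing time (a new reading comes with each control period).
- ctrl.capture(name): name is "scene" or "top" or "wrist"; returns (picture, depth): 384x512x3 uint8, blue, green, red; 384x512 float32, mm along the optical axis (not along the pixel's ray), 0 where there is no reading.
- ctrl.get_calibration(name): a dict with "K" (3x3 intrinsics, pixels), "origin" and "rotation" of the camera in the world. Camera axes: x right, y down, z forward; pixel columns grow to the right and rows downward; lengths in mm; the calibration is good to about 2 mm. A picture is of the moment at which its call begins: read the wrist's pose just before it. get_calibration takes no time and is no camera call; for the wrist camera it gives the pose at the moment of the call.
- ctrl.finish_job(): hands the job in; it is judged then, once.
The state is a dict: "time_s": time; "joints": joint angles; "dq": joint speeds; "tau": joint torques, N m; "eef_pos": TCP position; "ee_rot": TCP orientation; "force": force on the tool from outside, world axes, zero at the start; "wrist_torque": the same for the moment, N m; "grip_width": opening from 0.0 (shut) to 1.0 (fully open); "grip_force": force on a finger pad.
Only numpy, scipy, OpenCV 4.12 (cv2) and the standard library are available. Lean on these libraries where they do the work, as an engineer would, in place of code of your own. Each camera call takes 0.05 s, during which the arm holds its last target. There are 200 camera calls.

## Task

On the painter's desk the lidded glass jar, the square ink bottle and the oblong paint tin each stand on the wrong cork mat. Move each one to the middle of the mat of its own shape (jar on the round mat, bottle on the square mat and squared up with it, tin along the long mat), parking one of them on the empty six-sided mat in the meantime. Keep them upright, set them down rather than drop them, and leave the palette, the clip and the eraser where they lie.

Things in the scene. Friction and masses are not known exactly. Their poses are not given: they have to be found in the camera images.
- jar_center (a point): Round clear glass jar with a flat aluminium screw lid, closed and empty: 56 mm across with straight sides up to 50 mm, lid 50 mm across, 72 mm tall in all, upright, about 200 g. The point is its centre, half-way up (36 mm above its underside); z is its upright axis. It starts on the square mat.
- bottle_center (a point): Square amber glass ink bottle with a paper label and a round black cap: body 48 x 48 mm with straight sides up to 46 mm, cap 28 mm across, 70 mm tall in all, upright, about 160 g. The point is its centre, half-way up (35 mm above its underside); x and y are square to its sides, z up. It starts on the long mat.
- tin_center (a point): Oblong aluminium paint tin, shut, lying flat: 108 mm long (its x), 46 mm wide (its y), 36 mm high, about 180 g. The point is its centre, 18 mm above its underside; z up. It starts on the round mat.
- round_top (a point): Round cork mat, 104 mm across, 8 mm thick; the jar's place. It is fixed to the desk; this point is the centre of its top face, 8 mm above the desk, z up.
- square_top (a point): Square cork mat, 92 x 92 mm, 8 mm thick; the ink bottle's place. It is fixed to the desk; this point is the centre of its top face, 8 mm above the desk, z up. x and y are square to its sides.
- long_top (a point): Oblong cork mat, 136 mm (its x) by 72 mm (its y), 8 mm thick; the paint tin's place. It is fixed to the desk; this point is the centre of its top face, 8 mm above the desk, z up.
- hex_top (a point): Six-sided cork mat, 94 mm across the flats, 8 mm thick; empty at the start: the spare place for parking. It is fixed to the desk; this point is the centre of its top face, 8 mm above the desk, z up.
- palette_center (a point): Bystander: white ceramic paint palette with small wells, 100 x 130 x 15 mm, loose on the desk; the point is its centre.
- clip_center (a point): Bystander: brass binder clip, 16 x 40 mm and 14 mm high with a wire loop reaching 37 mm from the centre along its x, loose on the desk; the point is the middle of its body.
- eraser_center (a point): Bystander: white eraser in a paper sleeve, 42 x 22 x 12 mm, loose on the desk; the point is its centre.
Things that resemble listed ones, but are neither listed nor needed, are in the scene too. There is more than one size of the part that bears bottle_center; the job needs the middle-sized.

How it is judged:
By the outcome, as a careful person would: the job done as asked, in the order asked, and still so for the second after the job is handed in, with the robot touching nothing.
It also fails if it takes over 99 s, if anything falls off the work surface, if the arm or the gripper's body presses on something with over 40 N, if the wrist force passes 120 N, or if a joint passes its speed limit or range.

## Working session

There is one attempt and no reset: what is moved stays moved. The work goes in short steps, Python scripts to look and compute and a shell command to move; the robot and the scene stay as the last step left them, time stands still between calls to the robot, and variables do not carry over. Pictures are saved under pics/ and viewed, at most 14 in all, crops included, and the job is handed in when it is done.

```bash
ls; mkdir -p pics; python3 - <<'E'
from rig import ctrl
import cv2,numpy as np
s=ctrl.sense();print(s['eef_pos'],s['ee_rot'],s['grip_width'],s['time_s'])
for n in('scene','top'):
    p,d=ctrl.capture(n);cv2.imwrite(f'pics/{n}0.png',p);np.savez(f'{n}0.npz',p=p,d=d)
    c=ctrl.get_calibration(n);print(n,c)
    
E
```

```text
pics
[204.71375852 483.17858103 230.72581849] [-2.63215661e-04  1.99091305e-01  9.79980735e-01 -5.85003913e-04] 0.9958078615452526 0.0
scene {'K': array([[456.56914569,   0.        , 250.98298053],
       [  0.        , 456.56914569, 184.94641719],
       [  0.        ,   0.        ,   1.        ]]), 'origin': array([1104.74949315,  246.45623162, 1157.67311625]), 'rotation': array([-0.13802598,  0.51916512,  0.81259208, -0.22607636])}
top {'K': array([[404.12596326,   0.        , 252.39163937],
       [  0.        , 404.12596326, 191.51628212],
       [  0.        ,   0.        ,   1.        ]]), 'origin': array([362.67664007, -59.53439164, 912.80095474]), 'rotation': array([-0.06216685,  0.71092994, -0.69782559,  0.06126449])}
```

View pics/scene0.png

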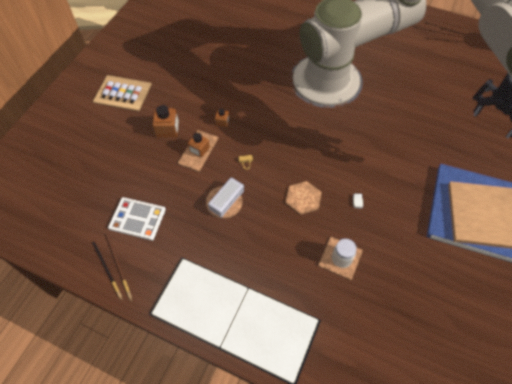

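View pics/top0.png

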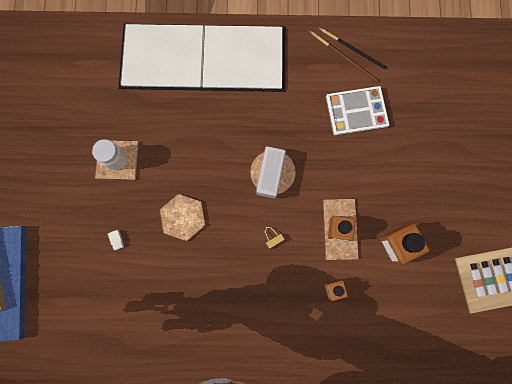

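The top view shows the following:
- The jar is on the square mat at (108,155) and the tin is on the round mat at (272,172).
- The hex mat is at (183,217), and the long mat is at (340,229).
- There are three bottles: large at (410,243), medium at (342,228) on the long mat, and small at (336,290). The one on the long mat fits the description. I'll confirm it in a crop with measured sizes.

```bash
cat > h.py <<'E'
import cv2,numpy as np
from rig import ctrl
from scipy.spatial.transform import Rotation as R
def cloud(d,c):
    v,u=np.mgrid[:384,:512]; K=c['K']
    P=np.stack([(u-K[0,2])/K[0,0]*d,(v-K[1,2])/K[1,1]*d,d],-1)
    q=c['rotation']; M=R.from_quat([q[1],q[2],q[3],q[0]]).as_matrix()
    P=P@M.T+c['origin']; P[d==0]=np.nan
    return P
def blobs(P,lo,hi,name,amin=30,zoff=0):
    m=((P[...,2]-zoff>lo)&(P[...,2]-zoff<hi)).astype(np.uint8)
    n,L,st,_=cv2.connectedComponentsWithStats(m,connectivity=4)
    for i in range(1,n):
        if st[i,4]<amin: continue
        Q=P[L==i]
        (cx,cy),(w,h),a=cv2.minAreaRect(Q[:,:2].astype(np.float32))
        if w<h: w,h,a=h,w,a+90
        v,u=np.argwhere(L==i).mean(0)
        print(name,f'px({u:.0f},{v:.0f}) n{st[i,4]} rect({cx:.0f},{cy:.0f}) {w:.0f}x{h:.0f} a{(a+90)%180-90:.1f} zmed{np.median(Q[:,2]):.1f} zmax{np.percentile(Q[:,2],98):.1f}')
E
python3 - <<'E'
from h import *
for n in('top','scene'):
    z=np.load(n+'0.npz');P=cloud(z['d'],ctrl.get_calibration(n))
    b=P[...,2]; zo=np.nanmedian(b[(P[...,0]>250)&(P[...,0]<700)&(abs(P[...,1])<350)]);print(n,'desk',zo)
    blobs(P,4,150,n+' all',40,zo)
    blobs(P,25,150,n+' tall',15,zo)
    blobs(P,60,150,n+' lids',15,zo)
p=np.load('top0.npz')['p']
cv2.imwrite('pics/crop1.png',cv2.resize(p[185:310,300:450],None,fx=5,fy=4.8,interpolation=cv2.INTER_CUBIC)[:600,:800])
E
```

```text
top desk 0.37095732974898965
top all px(203,56) n9896 rect(854,70) 395x168 a89.8 zmed10.9 zmax14.3
top all px(351,47) n206 rect(883,-292) 188x10 a57.3 zmed6.9 zmax10.8
top all px(344,56) n221 rect(860,-271) 206x9 a52.0 zmed7.0 zmax10.6
top all px(357,110) n2318 rect(721,-299) 131x101 a-80.2 zmed11.2 zmax16.7
top all px(116,159) n1615 rect(593,258) 93x93 a88.8 zmed10.3 zmax81.8
top all px(272,172) n1700 rect(564,-101) 109x103 a-10.7 zmed42.2 zmax47.2
top all px(182,217) n1490 rect(462,100) 106x94 a11.2 zmed8.0 zmax11.3
top all px(340,229) n1953 rect(442,-255) 136x72 a2.0 zmed9.1 zmax78.8
top all px(404,244) n1331 rect(416,-396) 94x69 a-64.3 zmed67.0 zmax100.9
top all px(12,282) n2808 rect(313,462) 242x50 a6.4 zmed21.5 zmax27.3
top all px(116,239) n209 rect(408,246) 42x24 a22.7 zmed12.1 zmax15.1
top all px(275,241) n135 rect(414,-108) 40x21 a-62.3 zmed13.5 zmax17.3
top all px(487,279) n2619 rect(336,-583) 129x120 a-78.5 zmed8.0 zmax19.6
top all px(336,290) n361 rect(309,-240) 38x37 a-73.4 zmed38.1 zmax55.9
top tall px(108,154) n704 rect(592,260) 53x52 a13.4 zmed78.4 zmax82.3
top tall p
[... 1784 characters left out ...]
13,-385) 69x69 a28.2 zmed66.4 zmax102.1
scene tall px(221,115) n139 rect(313,-241) 38x35 a-67.6 zmed38.7 zmax57.1
scene tall px(198,143) n325 rect(443,-250) 51x50 a-10.4 zmed55.4 zmax81.1
scene tall px(225,196) n635 rect(566,-98) 110x49 a-10.2 zmed44.0 zmax49.2
scene tall px(481,213) n3643 rect(318,568) 194x173 a17.0 zmed40.2 zmax44.7
scene tall px(344,252) n488 rect(599,262) 53x51 a-40.2 zmed77.8 zmax83.3
scene lids px(329,69) n839 rect(35,10) 144x77 a-68.1 zmed102.8 zmax148.4
scene lids px(163,116) n399 rect(414,-386) 69x67 a29.1 zmed74.1 zmax102.5
scene lids px(197,137) n95 rect(442,-249) 32x28 a86.1 zmed76.2 zmax82.7
scene lids px(345,249) n351 rect(596,260) 51x49 a76.8 zmed79.2 zmax83.6
```

View pics/crop1.png

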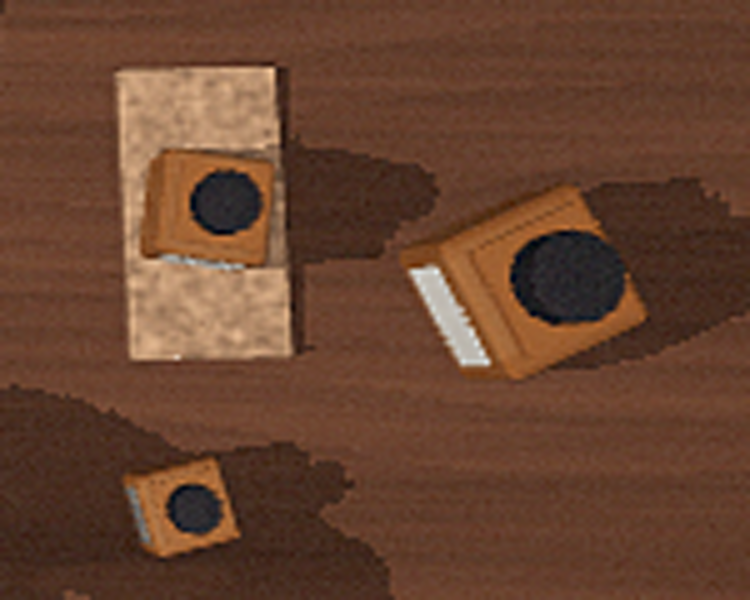

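Crop confirms it: the bottle on the long mat (48 mm body) is the middle one, since the big one measures 68 mm and the small one 38 mm. Heights agree from both cameras.

Plan: jar→hex, bottle→square, tin→long, jar→round.

```bash
cat >> h.py <<'E'
def Mq(q): return R.from_quat([q[1],q[2],q[3],q[0]]).as_matrix()
def plan(x,y,z,th=None):
    "shift/turn in pendant units from measured pose to world target; th = world angle of closing line, deg"
    s=ctrl.sense(); M=Mq(s['ee_rot']); d=M.T@(np.array([x,y,z])-s['eef_pos'])
    t0=np.degrees(np.arctan2(M[1,1],M[0,1])); sp=0 if th is None else -((th-t0+90)%180-90)/180
    print(f'th0={t0:.2f} d/200={np.round(d/200,4)} spin={sp:.4f} rows>={max(np.linalg.norm(d)/50,abs(sp)*180/8.59):.1f}', 'pos',np.round(s['eef_pos'],1),'t',round(s['time_s'],2),'F',np.round(s['force'],1))
def wrist(tag):
    c=ctrl.get_calibration('wrist'); p,d=ctrl.capture('wrist'); cv2.imwrite(f'pics/{tag}.png',p); np.savez(tag+'.npz',p=p,d=d)
    return p,cloud(d,c),c
E
python3 - <<'E'
from h import *
c=ctrl.get_calibration('wrist');s=ctrl.sense();M=Mq(s['ee_rot'])
print('cam in tool',M.T@(c['origin']-s['eef_pos']),'\nrot',M.T@Mq(c['rotation']),c['K'][0,0])
plan(593,261,231,67)
# round mat circle fit: mat-height pixels from both cams
for n in('top','scene'):
    z=np.load(n+'0.npz');P=cloud(z['d'],ctrl.get_calibration(n));b=P[...,2]
    m=((b>4.5)&(np.hypot(P[...,0]-564,P[...,1]+101)<70)).astype(np.uint8)
    low=m.astype(bool)&(b<13)
    Q=P[low][:,:2]; 
    from scipy.spatial import ConvexHull
    H=Q[ConvexHull(Q).vertices]
    from scipy.optimize import least_squares
    r=least_squares(lambda p:np.hypot(H[:,0]-p[0],H[:,1]-p[1])-52,[564,-100],loss='soft_l1');print(n,r.x,np.round(r.fun,1))
E
```

```text
cam in tool [  73.27606612    0.47041342 -143.01385929] 
rot [[ 1.25218841e-03 -9.55940424e-01 -2.93558065e-01]
 [ 9.99999121e-01  1.32524572e-03 -4.99684887e-05]
 [ 4.36803467e-04 -2.93557744e-01  9.55941243e-01]] 334.3471579409681
th0=67.04 d/200=[-2.2212e+00 -2.6550e-01 -1.4000e-03] spin=0.0002 rows>=8.9 pos [204.7 483.2 230.8] t 0.1 F [ 0.4  0.2 -0.3]
top [ 568.42857134 -102.44360098] [ 8.  14.6 14.8  0.2 -1.2 -1.2 -1.4 -0.6 -0.1 -0.3  0.4  0.3  0.   0.2
 -0.9 -0.3  0.2  0.3  0.4  0.7  0.4  0.2  0.  -0.2 -1.7 -1.2 -1.4 -1.3
 -1.1]
scene [575.78806865 -97.98899315] [27.7  5.9  5.2  9.3  2.3  0.9  0.6  4.1  8.7 10.3 21.3 25.4 25.8]
```

```bash
python3 -m pendant '[[[-1,-0.12,0,0,1],[-1,-0.12,0,0,1],[-1,-0.12,0,0,1],[-1,-0.12,0,0,1],[-1,-0.12,0,0,1]]]' 50; python3 -m pendant '[[[-1,-0.15,0,0,1],[-1,-0.15,0,0,1],[-1,-0.15,0,0,1],[-1,-0.15,0,0,1],[-1,-0.15,0,0,1],[-1,-0.15,0,0,1],[-1,-0.15,0,0,1]]]'
python3 - <<'E'
from h import *
p,P,c=wrist('w1')
zo=np.nanmedian(P[...,2]);print(zo)
blobs(P,4,150,'all',60);blobs(P,60,150,'lid',60)
plan(593,261,231,67)
E
```

```text
time_s: 0.6
eef_pos: [383.6, 380.3, 230.6]
ee_rot: [0.0, 0.202, 0.979, -0.001]
force: [-0.2, 0.6, -1.0]
grip_width: 1.0
grip_force: 0.0
time_s: 1.3
eef_pos: [551.1, 278.5, 231.2]
ee_rot: [-0.0, 0.198, 0.98, -0.0]
force: [-0.6, 0.2, 0.0]
grip_width: 0.997
grip_force: 0.0
0.833413938198845
all px(171,44) n1038 rect(411,246) 42x23 a22.4 zmed12.5 zmax14.4
all px(76,147) n6407 rect(465,101) 107x95 a-47.9 zmed8.6 zmax10.1
all px(255,199) n6335 rect(595,258) 92x92 a89.5 zmed9.9 zmax81.5
all px(11,289) n1210 rect(583,-65) 77x28 a-11.5 zmed8.9 zmax25.6
all px(283,343) n2244 rect(787,212) 163x72 a58.9 zmed11.5 zmax13.1
lid px(258,218) n2422 rect(595,264) 51x51 a-81.0 zmed80.3 zmax81.8
th0=67.13 d/200=[-2.28e-01  1.00e-04  2.10e-03] spin=0.0007 rows>=0.9 pos [551.  278.7 231.4] t 1.35 F [ 0.2  0.6 -0.3]
```

View pics/w1.png

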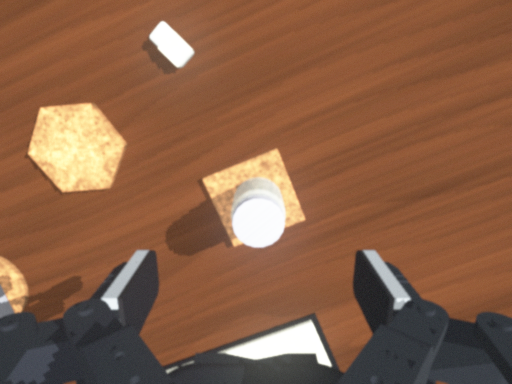

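The wrist view shows the jar lid at (258,218) on the square mat, the hex mat at (77,147), and the eraser at (171,44). Positions agree with the top view within 3 mm.

```bash
python3 -c "
from h import *
plan(594.5,262.5,231,67)"
python3 -m pendant '[[[-0.232,0.01,0,0,1],[-0.232,0.01,0,0,1],[-0.232,0.01,0.3,0,1],[-0.232,0.01,0.6,0,1],[-0.232,0.01,0.85,0,1],[-0.232,0.01,1,0,1],[-0.232,0.01,1,0,1]]]'
python3 -c "
from h import *
plan(594.5,262.5,22,67)"
```

```text
th0=67.13 d/200=[-0.232   0.0099  0.0021] spin=0.0007 rows>=0.9 pos [551.  278.7 231.4] t 1.35 F [ 0.2  0.6 -0.3]
time_s: 2.05
eef_pos: [590.9, 261.5, 25.1]
ee_rot: [-0.006, 0.198, 0.98, -0.003]
force: [-1.1, -0.2, 0.6]
grip_width: 1.003
grip_force: 0.0
th0=67.12 d/200=[-0.0147  0.0118  0.0154] spin=0.0007 rows>=0.1 pos [590.9 261.5  25.1] t 2.05 F [-1.1 -0.2  0.6]
```

```bash
python3 -m pendant '[[[0,0,0,0,1],[0,0,0,0,1]]]'; python3 -c "
from h import *
plan(594.5,262.5,22,67)"
```

```text
time_s: 2.25
eef_pos: [597.1, 262.2, 35.0]
ee_rot: [0.003, 0.199, 0.98, 0.001]
force: [0.7, -0.5, 0.9]
grip_width: 1.0
grip_force: 0.0
th0=67.07 d/200=[ 0.0127 -0.004   0.065 ] spin=0.0004 rows>=0.3 pos [597.1 262.2  35. ] t 2.25 F [ 0.7 -0.5  0.9]
```

```bash
python3 -m pendant '[[[0,0,0.01,0,1],[0,0,0.02,0,1],[0,0,0.03,0,1],[0,0,0.04,0,1],[0,0,0.045,0,1],[0,0,0.045,0,1],[0,0,0.045,0,1]]]'; python3 -c "
from h import *
plan(594.5,262.5,22,67)"
```

```text
time_s: 2.95
eef_pos: [595.6, 261.3, 22.3]
ee_rot: [-0.0, 0.199, 0.98, -0.0]
force: [-0.6, -0.3, -0.5]
grip_width: 1.001
grip_force: 0.0
th0=67.04 d/200=[0.0074 0.0032 0.0014] spin=0.0002 rows>=0.0 pos [595.6 261.3  22.3] t 2.95 F [-0.6 -0.3 -0.5]
```

```bash
python3 -m pendant '[[[0,0,0,0,0.8],[0,0,0,0,0.7],[0,0,0,0,0.6],[0,0,0,0,0.5],[0,0,0,0,0.4],[0,0,0,0,0.4],[0,0,0,0,0.4],[0,0,0,0,0.4],[0,0,0,0,0.4],[0,0,0,0,0.4]]]' 50; python3 -c "
from h import *
plan(594.5,262.5,100,67)"
```

```text
time_s: 3.95
eef_pos: [595.9, 261.4, 22.8]
ee_rot: [0.0, 0.199, 0.98, 0.0]
force: [-0.7, 0.0, 5.0]
grip_width: 0.644
grip_force: 53.5
th0=67.04 d/200=[ 0.0082  0.0024 -0.386 ] spin=0.0002 rows>=1.5 pos [595.9 261.4  22.8] t 3.95 F [-0.7  0.   5. ]
```

```bash
python3 -m pendant '[[[0,0,-0.02,0,0.4],[0,0,-0.07,0,0.4],[0,0,-0.15,0,0.4],[0,0,-0.25,0,0.4],[0,0,-0.35,0,0.4],[0,0,-0.42,0,0.4],[0,0,-0.45,0,0.4],[0,0,-0.45,0,0.4]]]'; python3 -c "
from h import *
plan(465.5,100.5,113,67)"
```

```text
time_s: 4.75
eef_pos: [595.8, 261.4, 113.1]
ee_rot: [0.001, 0.199, 0.98, 0.0]
force: [0.0, 0.8, -1.9]
grip_width: 0.642
grip_force: 53.1
th0=67.03 d/200=[ 2.86e-01 -9.95e-01 -4.00e-04] spin=0.0002 rows>=4.1 pos [595.8 261.4 113.1] t 4.75 F [ 0.   0.8 -1.9]
```

```bash
python3 -m pendant '[[[0.03,-0.1,0,0,0.4],[0.07,-0.25,0,0,0.4],[0.12,-0.43,0,0,0.4],[0.18,-0.63,0,0,0.4],[0.23,-0.8,0,0,0.4],[0.265,-0.92,0,0,0.4],[0.286,-0.99,0.05,0,0.4],[0.286,-0.99,0.15,0,0.4],[0.286,-0.99,0.25,0,0.4],[0.286,-0.99,0.33,0,0.4],[0.286,-0.99,0.37,0,0.4],[0.286,-0.99,0.38,0,0.4]]]'; python3 -m pendant '[[[0,0,0,0,0.4],[0,0,0.01,0,0.4],[0,0,0.02,0,0.4],[0,0,0.03,0,0.4],[0,0,0.04,0,0.4],[0,0,0.05,0,0.4],[0,0,0.06,0,0.4],[0,0,0.06,0,0.4]]]';  python3 -c "
from h import *
plan(465.5,100.5,23,67)"
```

```text
time_s: 5.95
eef_pos: [465.0, 101.4, 35.3]
ee_rot: [-0.001, 0.199, 0.98, -0.0]
force: [0.2, 0.2, -1.3]
grip_width: 0.647
grip_force: 53.3
time_s: 6.75
eef_pos: [465.5, 101.4, 24.0]
ee_rot: [-0.0, 0.199, 0.98, -0.0]
force: [-0.6, -0.3, -0.3]
grip_width: 0.645
grip_force: 53.3
th0=67.04 d/200=[-0.0015 -0.004   0.0051] spin=0.0002 rows>=0.0 pos [465.5 101.4  24. ] t 6.75 F [-0.6 -0.3 -0.3]
```

```bash
python3 -m pendant '[[[0,0,0.003,0,0.4],[0,0,0.006,0,0.4],[0,0,0.008,0,0.4],[0,0,0.01,0,0.4],[0,0,0.01,0,0.4]]]'
```

```text
time_s: 7.25
eef_pos: [465.7, 101.4, 22.7]
ee_rot: [0.0, 0.199, 0.98, -0.0]
force: [-2.8, 0.0, 5.0]
grip_width: 0.642
grip_force: 54.0
```

```bash
python3 -m pendant '[[[0,0,0,0,0.67],[0,0,0,0,0.7],[0,0,0,0,0.8],[0,0,0,0,1],[0,0,0,0,1],[0,0,0,0,1],[0,0,-0.1,0,1],[0,0,-0.25,0,1],[0,0,-0.5,0,1],[0,0,-0.75,0,1],[0,0,-0.9,0,1],[0,0,-0.9,0,1]]]';  python3 -c "
from h import *
plan(442,-252,203,83)"
```

```text
time_s: 8.45
eef_pos: [467.3, 101.4, 206.3]
ee_rot: [0.004, 0.199, 0.98, 0.001]
force: [-0.1, 0.8, -1.6]
grip_width: 1.003
grip_force: 0.0
th0=67.04 d/200=[-0.5725 -1.6763  0.0161] spin=-0.0886 rows>=7.1 pos [467.3 101.4 206.3] t 8.45 F [-0.1  0.8 -1.6]
```

```bash
python3 -m pendant '[[[-0.04,-0.13,0,-0.02,1],[-0.12,-0.36,0,-0.05,1],[-0.2,-0.6,0,-0.089,1],[-0.28,-0.84,0,-0.089,1],[-0.28,-0.84,0,-0.089,1]]]';  python3 - <<'E'
from h import *
plan(442,-252,203,83)
E
```

```text
time_s: 8.95
eef_pos: [450.9, -79.4, 201.3]
ee_rot: [-0.001, 0.063, 0.998, -0.0]
force: [0.2, -0.0, -0.1]
grip_width: 1.0
grip_force: 0.0
th0=82.76 d/200=[-0.0644 -0.8619 -0.0081] spin=-0.0013 rows>=3.5 pos [450.9 -79.4 201.3] t 8.95 F [ 0.2 -0.  -0.1]
```

```bash
python3 -m pendant '[[[0,-0.22,0,0,1],[0,-0.45,0,0,1],[0,-0.68,0,0,1],[0,-0.82,0,0,1],[0,-0.862,0,0,1],[0,-0.862,0,0,1],[0,-0.862,0,0,1]]]';  python3 - <<'E'
from h import *
p,P,c=wrist('w2')
blobs(P,4,150,'all',60);blobs(P,30,150,'body',60);blobs(P,62,150,'cap',60);blobs(P,49,58,'shoulder',60)
plan(442,-252,203,83)
E
```

```text
time_s: 9.65
eef_pos: [431.0, -244.9, 201.9]
ee_rot: [-0.0, 0.06, 0.998, 0.0]
force: [-0.5, 1.1, -0.0]
grip_width: 1.0
grip_force: 0.0
all px(245,33) n2144 rect(312,-240) 37x37 a16.0 zmed40.0 zmax55.3
all px(246,172) n8724 rect(444,-256) 136x72 a2.0 zmed8.9 zmax78.9
all px(391,134) n928 rect(426,-102) 45x40 a31.9 zmed13.7 zmax15.7
all px(100,169) n7756 rect(411,-384) 68x67 a26.5 zmed72.8 zmax100.2
all px(409,253) n3881 rect(550,-102) 103x81 a88.4 zmed43.7 zmax46.0
all px(263,353) n265 rect(668,-268) 50x10 a-89.9 zmed9.1 zmax15.6
body px(244,32) n2046 rect(311,-240) 37x37 a16.1 zmed40.2 zmax55.3
body px(96,170) n7175 rect(411,-384) 68x67 a26.5 zmed73.5 zmax100.2
body px(250,184) n2829 rect(442,-251) 48x48 a82.7 zmed60.1 zmax79.4
body px(419,258) n2701 rect(549,-94) 74x47 a-11.2 zmed44.5 zmax46.1
cap px(90,174) n5910 rect(412,-384) 67x66 a-63.5 zmed74.3 zmax100.3
cap px(250,193) n923 rect(442,-251) 27x27 a26.9 zmed78.2 zmax79.7
shoulder px(243,29) n628 rect(311,-241) 21x21 a-6.8 zmed54.1 zmax55.7
shoulder px(126,151) n323 rect(398,-356) 66x5 a24.0 zmed53.2 zmax57.8
shoulder px(250,180) n1011 rect(442,-251) 48x48 a83.3 zmed53.8 zmax56.2
th0=83.14 d/200=[-0.0584 -0.0291 -0.0045] spin=0.0008 rows>=0.3 pos [ 431.1 -244.8  202.1] t 9.7 F [ 0.6  0.2 -0.6]
```

View pics/w2.png

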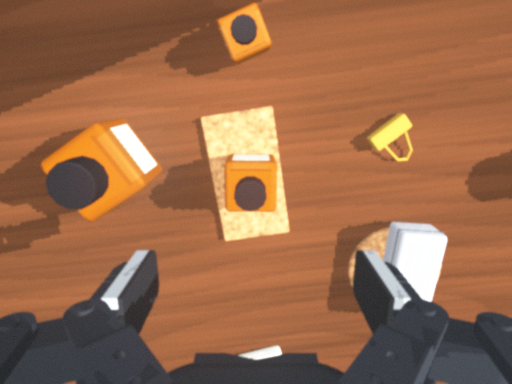

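The wrist view shows the medium bottle at (250,184), the large one at (96,170), the small one at (244,32), and the clip at (391,134). I descend on the medium bottle.

```bash
python3 -m pendant '[[[-0.03,-0.012,0,0,1],[-0.058,-0.024,0.05,0,1],[-0.058,-0.024,0.17,0,1],[-0.058,-0.024,0.35,0,1],[-0.058,-0.024,0.53,0,1],[-0.058,-0.024,0.68,0,1],[-0.058,-0.024,0.78,0,1],[-0.058,-0.024,0.82,0,1],[-0.058,-0.024,0.85,0,1],[-0.058,-0.024,0.88,0,1],[-0.058,-0.024,0.9,0,1],[-0.058,-0.024,0.9,0,1]]]';  python3 - <<'E'
from h import *
plan(442,-251,22,83)
E
```

```text
time_s: 10.9
eef_pos: [441.8, -252.5, 22.3]
ee_rot: [0.0, 0.061, 0.998, -0.0]
force: [-0.3, -0.2, 0.4]
grip_width: 0.995
grip_force: 0.0
th0=83.06 d/200=[-0.      0.0074  0.0014] spin=0.0003 rows>=0.0 pos [ 441.8 -252.5   22.3] t 10.9 F [-0.3 -0.2  0.4]
```

```bash
python3 -m pendant '[[[0,0.006,-0.005,0,0.8],[0,0.006,-0.005,0,0.7],[0,0.006,-0.005,0,0.6],[0,0.006,-0.005,0,0.5],[0,0.006,-0.005,0,0.4],[0,0.006,-0.005,0,0.35],[0,0.006,-0.005,0,0.35],[0,0.006,-0.005,0,0.35],[0,0.006,-0.005,0,0.35],[0,0.006,-0.005,0,0.35]]]' 50; python3 -m pendant '[[[0,0,-0.02,0,0.35],[0,0,-0.07,0,0.35],[0,0,-0.15,0,0.35],[0,0,-0.25,0,0.35],[0,0,-0.37,0,0.35],[0,0,-0.48,0,0.35],[0,0,-0.55,0,0.35],[0,0,-0.6,0,0.35],[0,0,-0.6,0,0.35]]]'; python3 - <<'E'
from h import *
plan(594.5,258,144,90)
E
```

```text
time_s: 11.9
eef_pos: [442.2, -251.5, 23.8]
ee_rot: [0.0, 0.061, 0.998, -0.0]
force: [-0.2, 1.6, 5.0]
grip_width: 0.556
grip_force: 52.5
time_s: 12.8
eef_pos: [442.2, -251.6, 144.5]
ee_rot: [0.001, 0.061, 0.998, -0.001]
force: [0.1, -1.1, -2.0]
grip_width: 0.551
grip_force: 51.7
th0=83.06 d/200=[-0.4479  2.6211  0.    ] spin=-0.0386 rows>=10.6 pos [ 442.2 -251.6  144.5] t 12.8 F [ 0.1 -1.1 -2. ]
```

```bash
python3 -m pendant '[[[-0.02,0.1,0,0,0.35],[-0.05,0.3,0,0,0.35],[-0.09,0.53,0,0,0.35],[-0.13,0.76,0,0,0.35],[-0.17,0.99,0,0,0.35],[-0.17,0.99,0,0,0.35]]]'; python3 - <<'E'
from h import *
from scipy.optimize import least_squares
plan(594.5,258,144,89.5)
# the wrist pose for w1 : recompute camera from stored pose? use cloud fit instead
z=np.load('w1.npz');print(z['d'].shape)
# camera pose at w1: tool pos/rot then
s=ctrl.sense();c=ctrl.get_calibration('wrist');M=Mq(s['ee_rot']);T=M.T@(c['origin']-s['eef_pos']);Rt=M.T@Mq(c['rotation'])
qw=R.from_quat([.1985,.980,0,0]).as_matrix()
o=qw@T+[551.05,278.6,231.3];Rc=qw@Rt
q=R.from_matrix(Rc).as_quat();c1=dict(K=c['K'],origin=o,rotation=[q[3],*q[:3]])
P=cloud(z['d'],c1); 
v,u=np.mgrid[:384,:512];K=c['K']
ray=np.stack([(u-K[0,2])/K[0,0],(v-K[1,2])/K[1,1],np.ones((384,512))],-1)@Rc.T
G=o+ray*((8.8-o[2])/ray[...,2])[...,None]
m=((P[...,2]>4.5)&(P[...,2]<14)&(abs(G[...,0]-595)<60)&(abs(G[...,1]-258)<60))
Q=G[m][:,:2].astype(np.float32);print('square',cv2.minAreaRect(Q))
# edge: for each angle, tightness of 4 sides using 1% quantiles
best=[]
for a in np.arange(-4,4.1,.25):
    t=np.radians(a);X=Q@np.array([np.cos(t),np.sin(t)]);Y=Q@np.array([-np.sin(t),np.cos(t)])
    best.append((sum(-np.mean(np.abs(w-e)<1.3) for w in(X,Y) for e in(np.percentile(w,.5),np.percentile(w,99.5))),a))
print(sorted(best)[:4])
E
```

```text
time_s: 13.4
eef_pos: [499.8, -54.2, 142.5]
ee_rot: [-0.001, 0.058, 0.998, 0.001]
force: [-0.2, -0.6, -2.3]
grip_width: 0.548
grip_force: 52.2
th0=83.37 d/200=[-0.29    1.6051 -0.0058] spin=-0.0341 rows>=6.5 pos [499.8 -54.2 142.5] t 13.4 F [-0.2 -0.6 -2.3]
(384, 512)
square ((594.4847412109375, 258.4859313964844), (91.45045471191406, 92.0907974243164), 89.5156021118164)
[(np.float64(-0.1119902617163725), np.float64(-0.25)), (np.float64(-0.11016433353621424), np.float64(-0.5)), (np.float64(-0.10925136944613512), np.float64(-0.75)), (np.float64(-0.1086427267194157), np.float64(-1.0))]
```

```bash
python3 -m pendant '[[[-0.03,0.2,0,0,0.35],[-0.08,0.43,0,0,0.35],[-0.12,0.63,0,0,0.35],[-0.15,0.8,0,0,0.35],[-0.15,0.8,0,0,0.35]]]'; python3 - <<'E'
from h import *
plan(594.5,258.5,144,89.5)
E
```

```text
time_s: 13.9
eef_pos: [548.8, 99.4, 142.2]
ee_rot: [-0.001, 0.059, 0.998, 0.0]
force: [-0.5, 0.3, -1.4]
grip_width: 0.553
grip_force: 52.6
th0=83.27 d/200=[-0.1337  0.817  -0.0086] spin=-0.0346 rows>=3.3 pos [548.8  99.4 142.2] t 13.9 F [-0.5  0.3 -1.4]
```

```bash
python3 -m pendant '[[[-0.03,0.15,0,-0.01,0.35],[-0.07,0.35,0,-0.02,0.35],[-0.1,0.55,0,-0.035,0.35],[-0.12,0.7,0,-0.035,0.35],[-0.134,0.78,0,-0.035,0.35],[-0.134,0.817,0,-0.035,0.35],[-0.134,0.817,0,-0.035,0.35],[-0.134,0.817,0,-0.035,0.35],[-0.134,0.817,0,-0.035,0.35]]]'; python3 - <<'E'
from h import *
plan(594.5,258.5,24,89.5)
E
```

```text
time_s: 14.8
eef_pos: [595.1, 254.1, 143.3]
ee_rot: [-0.0, 0.006, 1.0, -0.0]
force: [-0.4, -0.2, -1.6]
grip_width: 0.553
grip_force: 52.7
th0=89.29 d/200=[0.0033 0.022  0.5966] spin=-0.0012 rows>=2.4 pos [595.1 254.1 143.3] t 14.8 F [-0.4 -0.2 -1.6]
```

```bash
python3 -m pendant '[[[0.003,0.01,0.03,-0.001,0.35],[0.003,0.022,0.1,-0.001,0.35],[0.003,0.022,0.22,-0.001,0.35],[0.003,0.022,0.35,-0.001,0.35],[0.003,0.022,0.45,-0.001,0.35],[0.003,0.022,0.51,-0.001,0.35],[0.003,0.022,0.54,-0.001,0.35],[0.003,0.022,0.56,-0.001,0.35],[0.003,0.022,0.57,-0.001,0.35],[0.003,0.022,0.58,-0.001,0.35],[0.003,0.022,0.586,-0.001,0.35],[0.003,0.022,0.586,-0.001,0.35]]]'; python3 - <<'E'
from h import *
plan(594.5,258.5,23.8,89.5)
E
```

```text
time_s: 16.0
eef_pos: [594.6, 259.7, 26.3]
ee_rot: [0.0, 0.004, 1.0, 0.0]
force: [-1.0, -0.6, -2.1]
grip_width: 0.555
grip_force: 52.7
th0=89.54 d/200=[ 0.0005 -0.0061  0.0124] spin=0.0002 rows>=0.1 pos [594.6 259.7  26.3] t 16.0 F [-1.  -0.6 -2.1]
```

```bash
python3 -m pendant '[[[0,-0.005,0,0,0.35],[0,-0.005,0.003,0,0.35],[0,-0.005,0.006,0,0.35],[0,-0.005,0.009,0,0.35],[0,-0.005,0.012,0,0.35],[0,-0.005,0.015,0,0.35],[0,-0.005,0.015,0,0.35]]]'
```

```text
time_s: 16.7
eef_pos: [594.5, 258.7, 23.8]
ee_rot: [0.0, 0.004, 1.0, -0.0]
force: [-3.5, -2.0, 4.8]
grip_width: 0.551
grip_force: 53.6
```

```bash
python3 -m pendant '[[[0,0,0,0,0.58],[0,0,0,0,0.62],[0,0,0,0,0.7],[0,0,0,0,0.8],[0,0,0,0,1],[0,0,0,0,1],[0,0,-0.08,0,1],[0,0,-0.25,0,1],[0,0,-0.5,0,1],[0,0,-0.75,0,1],[0,0,-0.9,0,1],[0,0,-0.9,0,1]]]';  python3 - <<'E'
from h import *
p,P,c=wrist('w3')
blobs(P,4,150,'all',60);blobs(P,30,150,'body',60)
plan(564.5,-97,203,79)
E
```

```text
time_s: 17.9
eef_pos: [596.1, 259.2, 209.8]
ee_rot: [0.005, 0.004, 1.0, 0.001]
force: [0.6, -0.7, -0.0]
grip_width: 0.997
grip_force: 0.0
all px(78,33) n8003 rect(485,107) 98x64 a-70.2 zmed45.5 zmax81.6
all px(255,157) n7493 rect(595,259) 92x91 a89.4 zmed9.0 zmax78.9
all px(201,332) n6043 rect(816,191) 153x98 a-81.8 zmed11.6 zmax13.0
all px(36,311) n685 rect(783,-12) 84x22 a-88.9 zmed11.0 zmax13.0
body px(58,23) n4468 rect(475,105) 53x37 a-78.0 zmed79.5 zmax81.8
body px(255,167) n2755 rect(594,258) 48x48 a89.5 zmed60.0 zmax79.3
th0=89.54 d/200=[ 0.139  -1.7807  0.0139] spin=0.0586 rows>=7.1 pos [595.1 258.9 206.4] t 17.95 F [-1.   0.2 -1.1]
```

Bottle is centred on the square mat and squared up (89.5° vs 89.4°). On to the tin.

```bash
python3 -m pendant '[[[0.02,-0.15,0,0.03,1],[0.04,-0.4,0,0.058,1],[0.07,-0.65,0,0.058,1],[0.1,-0.89,0,0.058,1],[0.1,-0.89,0,0.058,1],[0.1,-0.89,0,0.058,1]]]';  python3 - <<'E'
from h import *
plan(564.5,-97,203,79)
E
```

```text
time_s: 18.55
eef_pos: [572.7, 80.3, 202.5]
ee_rot: [-0.001, 0.096, 0.995, 0.0]
force: [-0.1, 0.2, 0.5]
grip_width: 0.996
grip_force: 0.0
th0=78.99 d/200=[-0.1292 -0.8779 -0.0027] spin=-0.0001 rows>=3.5 pos [572.7  80.3 202.5] t 18.55 F [-0.1  0.2  0.5]
```

```bash
python3 -m pendant '[[[-0.03,-0.2,0,0,1],[-0.06,-0.45,0,0,1],[-0.1,-0.68,0,0,1],[-0.12,-0.82,0,0,1],[-0.129,-0.87,0,0,1],[-0.129,-0.88,0,0,1],[-0.129,-0.88,0,0,1],[-0.129,-0.88,0,0,1],[-0.129,-0.88,0,0,1]]]';  cat >> h.py <<'E'
def plane(c,z):
    v,u=np.mgrid[:384,:512];K=c['K'];o=c['origin']
    ray=np.stack([(u-K[0,2])/K[0,0],(v-K[1,2])/K[1,1],np.ones((384,512))],-1)@Mq(c['rotation']).T
    return o+ray*((z-o[2])/ray[...,2])[...,None]
E
python3 - <<'E'
from h import *
from scipy.optimize import least_squares
from scipy.spatial import ConvexHull
p,P,c=wrist('w4');np.save('w4P.npy',P)
blobs(P,30,150,'body',60);blobs(P,4,150,'all',60)
G=plane(c,8.8);m=(P[...,2]>4.5)&(P[...,2]<13)&(np.hypot(G[...,0]-566,G[...,1]+101)<62)
mm=cv2.morphologyEx(m.astype(np.uint8),cv2.MORPH_OPEN,np.ones((3,3)))>0
Q=G[mm][:,:2];H=Q[ConvexHull(Q).vertices]
r=least_squares(lambda q:np.hypot(H[:,0]-q[0],H[:,1]-q[1])-q[2],[566,-101,52],loss='soft_l1',f_scale=.5);print(r.x,np.round(r.fun,1))
plan(564.5,-97,27,79)
E
```

```text
time_s: 19.45
eef_pos: [565.3, -95.6, 203.1]
ee_rot: [-0.0, 0.094, 0.996, 0.0]
force: [-0.1, 0.2, 0.7]
grip_width: 1.001
grip_force: 0.0
body px(469,22) n3583 rect(476,92) 50x29 a60.1 zmed71.6 zmax81.4
body px(254,168) n5524 rect(566,-97) 107x47 a-11.0 zmed44.7 zmax46.3
all px(66,69) n11041 rect(445,-255) 136x73 a1.9 zmed8.5 zmax10.0
all px(211,15) n847 rect(428,-107) 45x33 a84.0 zmed13.6 zmax15.6
all px(446,31) n7318 rect(483,82) 97x55 a48.0 zmed27.6 zmax81.1
all px(251,168) n8580 rect(565,-101) 107x103 a-11.1 zmed43.9 zmax46.2
all px(66,303) n666 rect(690,-335) 72x20 a-79.7 zmed12.9 zmax16.7
all px(159,327) n1270 rect(734,-253) 64x43 a9.9 zmed11.8 zmax16.5
all px(479,307) n1125 rect(787,129) 81x31 a-89.9 zmed11.1 zmax12.8
all px(324,341) n3315 rect(808,-63) 130x74 a85.0 zmed11.5 zmax13.0
[ 571.84808856 -102.31445852   51.28775964] [ 0.3 -0.4 -1.9 -0.1  0.1  0.1  0.1  0.   0.2 -0.   0.   0.   0.  -0.
  0.1  0.1  0.1  0.   0.2 -0.8 -0.6 -0.   0.1 -0.1  0.1  0.1 -0.   0.1
  0.   0.2]
th0=79.17 d/200=[ 0.0025 -0.0066  0.8806] spin=0.0010 rows>=3.5 pos [565.2 -95.8 203.1] t 19.5 F [-0.4  0.   0.4]
```

View pics/w4.png

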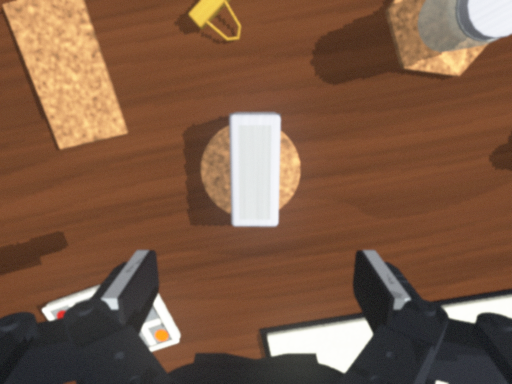

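The wrist view shows the tin at (254,168), the free long mat at upper left (66,69), and the clip at (211,15). I descend on the tin.

```bash
python3 -m pendant '[[[-0.004,-0.007,0.03,0.001,1],[-0.004,-0.007,0.12,0.001,1],[-0.004,-0.007,0.27,0.001,1],[-0.004,-0.007,0.45,0.001,1],[-0.004,-0.007,0.62,0.001,1],[-0.004,-0.007,0.76,0.001,1],[-0.004,-0.007,0.85,0.001,1],[-0.004,-0.007,0.89,0.001,1],[-0.004,-0.007,0.915,0.001,1],[-0.004,-0.007,0.93,0.001,1],[-0.004,-0.007,0.94,0.001,1],[-0.004,-0.007,0.94,0.001,1]]]';  python3 - <<'E'
from h import *
plan(566,-97,14,79)
E
```

```text
time_s: 20.7
eef_pos: [565.9, -98.4, 15.5]
ee_rot: [0.0, 0.097, 0.995, -0.0]
force: [0.5, -0.9, 0.2]
grip_width: 1.002
grip_force: 0.0
th0=78.92 d/200=[0.0007 0.0072 0.0076] spin=-0.0005 rows>=0.0 pos [565.9 -98.4  15.5] t 20.7 F [ 0.5 -0.9  0.2]
```

```bash
python3 -m pendant '[[[0,0.006,0.005,0,0.8],[0,0.006,0.005,0,0.7],[0,0.006,0.005,0,0.6],[0,0.006,0.005,0,0.5],[0,0.006,0.005,0,0.4],[0,0.006,0.005,0,0.35],[0,0.006,0.005,0,0.35],[0,0.006,0.005,0,0.35],[0,0.006,0.005,0,0.35],[0,0.006,0.005,0,0.35]]]' 50; python3 -m pendant '[[[0,0,-0.02,0,0.35],[0,0,-0.07,0,0.35],[0,0,-0.15,0,0.35],[0,0,-0.25,0,0.35],[0,0,-0.35,0,0.35],[0,0,-0.43,0,0.35],[0,0,-0.48,0,0.35],[0,0,-0.5,0,0.35],[0,0,-0.5,0,0.35]]]'; python3 - <<'E'
from h import *
from scipy.optimize import least_squares
from scipy.spatial import ConvexHull
plan(444.5,-255.5,114,92)
z=np.load('top0.npz');c=ctrl.get_calibration('top');P=cloud(z['d'],c)
p,d=ctrl.capture('top');P=cloud(d,c);G=plane(c,8.8)
m=(P[...,2]>4.5)&(P[...,2]<13)&(np.hypot(G[...,0]-566,G[...,1]+101)<62);print('round px visible',m.sum())
E
```

```text
time_s: 21.7
eef_pos: [566.1, -97.3, 14.5]
ee_rot: [0.0, 0.097, 0.995, -0.0]
force: [-0.4, 0.7, 4.8]
grip_width: 0.527
grip_force: 52.9
time_s: 22.6
eef_pos: [565.8, -97.1, 114.2]
ee_rot: [0.0, 0.097, 0.995, -0.0]
force: [-0.9, -0.2, -1.4]
grip_width: 0.529
grip_force: 52.3
th0=78.92 d/200=[ 0.4432 -0.8936  0.001 ] spin=-0.0727 rows>=4.0 pos [565.8 -97.1 114.2] t 22.6 F [-0.9 -0.2 -1.4]
round px visible 0
```

```bash
python3 -m pendant '[[[0.04,-0.08,0,-0.01,0.35],[0.1,-0.22,0,-0.02,0.35],[0.2,-0.4,0,-0.035,0.35],[0.3,-0.6,0,-0.055,0.35],[0.38,-0.76,0,-0.073,0.35],[0.42,-0.85,0,-0.073,0.35],[0.44,-0.885,0,-0.073,0.35],[0.444,-0.894,0.05,-0.073,0.35],[0.444,-0.894,0.15,-0.073,0.35],[0.444,-0.894,0.26,-0.073,0.35],[0.444,-0.894,0.36,-0.073,0.35],[0.444,-0.894,0.41,-0.073,0.35]]]'; python3 -m pendant '[[[0,0,0,0,0.35],[0,0,0,0,0.35],[0,0,0,0,0.35]]]'; python3 - <<'E'
from h import *
plan(444,-255.5,14.5,92)
E
```

```text
time_s: 23.85
eef_pos: [444.1, -253.8, 29.7]
ee_rot: [-0.001, -0.019, 1.0, 0.001]
force: [-0.5, 0.4, -1.2]
grip_width: 0.528
grip_force: 52.2
time_s: 24.15
eef_pos: [444.9, -255.7, 32.9]
ee_rot: [0.001, -0.018, 1.0, -0.001]
force: [-0.0, -0.4, -1.9]
grip_width: 0.528
grip_force: 52.2
th0=92.07 d/200=[0.0047 0.0015 0.0921] spin=0.0004 rows>=0.4 pos [ 444.9 -255.7   32.9] t 24.15 F [-0.  -0.4 -1.9]
```

```bash
python3 -m pendant '[[[0.004,0,0.015,0,0.35],[0.004,0,0.035,0,0.35],[0.004,0,0.055,0,0.35],[0.004,0,0.07,0,0.35],[0.004,0,0.078,0,0.35],[0.004,0,0.083,0,0.35],[0.004,0,0.087,0,0.35],[0.004,0,0.091,0,0.35],[0.004,0,0.094,0,0.35],[0.004,0,0.094,0,0.35]]]'; python3 - <<'E'
from h import *
plan(444,-255.5,14.5,92)
E
```

```text
time_s: 25.15
eef_pos: [443.6, -255.6, 14.4]
ee_rot: [0.0, -0.018, 1.0, -0.0]
force: [-4.8, 3.1, 12.0]
grip_width: 0.528
grip_force: 53.9
th0=92.06 d/200=[-0.002   0.0006 -0.0004] spin=0.0003 rows>=0.0 pos [ 443.6 -255.6   14.4] t 25.15 F [-4.8  3.1 12. ]
```

Contact (12 N). I back off slightly, release and rise.

```bash
python3 -m pendant '[[[0,0,-0.002,0,0.35],[0,0,-0.002,0,0.56],[0,0,-0.002,0,0.6],[0,0,-0.002,0,0.7],[0,0,-0.002,0,1],[0,0,-0.002,0,1],[0,0,-0.06,0,1],[0,0,-0.2,0,1],[0,0,-0.45,0,1],[0,0,-0.7,0,1],[0,0,-0.9,0,1],[0,0,-0.95,0,1]]]'; python3 -m pendant '[[[0,0,0,0,1],[0,0,0,0,1]]]'; python3 - <<'E'
from h import *
from scipy.optimize import least_squares
from scipy.spatial import ConvexHull
def rnd(P,c):
    G=plane(c,8.8);m=(P[...,2]>4.5)&(P[...,2]<13)&(np.hypot(G[...,0]-566,G[...,1]+101)<66)
    if m.sum()<100: return
    H=G[m][:,:2]; H=H[ConvexHull(H).vertices]
    r=least_squares(lambda q:np.hypot(H[:,0]-q[0],H[:,1]-q[1])-52,[566,-101],loss='soft_l1',f_scale=.5);print(m.sum(),'round',r.x,cv2.minEnclosingCircle(H.astype(np.float32)))
p,P,c=wrist('w5');blobs(P,4,150,'all',60);blobs(P,30,150,'body',60);rnd(P,c)
c=ctrl.get_calibration('top');p,d=ctrl.capture('top');P=cloud(d,c);rnd(P,c);blobs(P,60,83,'lids')
c=ctrl.get_calibration('scene');p,d=ctrl.capture('scene');rnd(cloud(d,c),c)
plan(465.7,101.4,203,67)
E
```

```text
time_s: 26.35
eef_pos: [444.7, -256.5, 208.7]
ee_rot: [0.003, -0.018, 1.0, -0.003]
force: [-0.1, 0.6, -0.2]
grip_width: 1.001
grip_force: 0.0
time_s: 26.55
eef_pos: [443.1, -255.2, 202.2]
ee_rot: [-0.001, -0.018, 1.0, 0.001]
force: [0.6, -0.2, -0.5]
grip_width: 1.004
grip_force: 0.0
all px(278,22) n2036 rect(312,-240) 37x36 a-74.0 zmed40.0 zmax55.3
all px(109,131) n8012 rect(412,-385) 68x68 a-63.6 zmed73.2 zmax100.1
all px(255,160) n9020 rect(444,-256) 135x72 a1.9 zmed43.8 zmax46.1
all px(403,144) n904 rect(426,-102) 44x40 a32.6 zmed13.7 zmax15.7
all px(388,265) n2614 rect(565,-106) 103x88 a-68.1 zmed8.3 zmax9.7
all px(206,353) n1437 rect(686,-306) 129x28 a-78.0 zmed11.7 zmax16.4
body px(278,20) n1857 rect(312,-240) 37x36 a-74.1 zmed40.3 zmax55.3
body px(106,132) n7517 rect(412,-385) 68x68 a-63.4 zmed73.6 zmax100.2
body px(255,168) n5583 rect(444,-256) 108x47 a2.2 zmed44.7 zmax46.4
2593 round [ 570.27651093 -103.70935149] ((569.8298950195312, -103.62432861328125), 52.4193000793457)
1537 round [ 569.66813229 -102.44452137] ((573.17578125, -104.16693878173828), 55.84414291381836)
lids px(107,153) n194 rect(592,260) 36x31 a0.3 zmed76.7 zmax80.0
lids px(177,213) n504 rect(462,101) 51x50 a-9.5 zmed79.7 zmax82.2
851 round [ 570.99653781 -101.69838085] ((559.0487060546875, -101.90635681152344), 64.49652862548828)
th0=92.05 d/200=[-0.1767  1.7779 -0.0024] spin=0.1392 rows>=7.1 pos [ 443.1 -255.2  201.8] t 26.7 F [ 0.4 -0.   0.9]
```

Tin is centred and aligned on the long mat. I fly over the free round mat to measure it properly.

```bash
python3 -m pendant '[[[-0.1,0.15,0,0,1],[-0.2,0.35,0,0,1],[-0.3,0.55,0,0,1],[-0.4,0.7,0,0,1],[-0.45,0.77,0,0,1],[-0.45,0.77,0,0,1],[-0.45,0.77,0,0,1],[-0.45,0.77,0,0,1]]]'; python3 - <<'E'
from h import *
from scipy.optimize import least_squares
from scipy.spatial import ConvexHull
p,P,c=wrist('w6');blobs(P,4,13,'mat',200);blobs(P,60,90,'lid',60)
G=plane(c,8.5);m=(P[...,2]>4.5)&(P[...,2]<13)&(np.hypot(G[...,0]-566,G[...,1]+101)<75)
H=G[m][:,:2].astype(np.float32);print(cv2.minEnclosingCircle(H),H.mean(0))
plan(465.5,101,203,67)
E
```

```text
time_s: 27.5
eef_pos: [527.5, -99.3, 202.9]
ee_rot: [-0.0, -0.017, 1.0, 0.0]
force: [-0.8, -0.6, 0.7]
grip_width: 0.997
grip_force: 0.0
mat px(119,79) n3182 rect(447,-255) 130x72 a1.9 zmed8.4 zmax10.2
mat px(448,101) n4355 rect(462,93) 94x94 a-17.9 zmed8.2 zmax10.3
mat px(251,202) n6958 rect(572,-103) 103x103 a-18.5 zmed8.5 zmax9.9
mat px(61,284) n330 rect(678,-319) 104x3 a-80.0 zmed8.4 zmax12.8
mat px(55,303) n1340 rect(703,-318) 91x37 a-79.2 zmed11.4 zmax12.8
mat px(337,363) n255 rect(775,9) 40x17 a70.1 zmed10.0 zmax12.5
lid px(492,114) n2460 rect(466,89) 53x30 a-0.8 zmed79.1 zmax81.4
((571.5506591796875, -102.39839172363281), 51.87819290161133) [ 569.97736 -102.53374]
th0=91.98 d/200=[2.7530e-01 1.0118e+00 4.0000e-04] spin=0.1388 rows>=4.2 pos [527.5 -99.3 203. ] t 27.55 F [ 0.3 -0.3 -0.2]
```

Round mat is at (251,202) in the picture, centre about (571,-102.7). Now back to the jar on the hex mat. It's round, so no turn is needed.

```bash
python3 -m pendant '[[[0.05,0.15,0,0,1],[0.11,0.4,0,0,1],[0.17,0.63,0,0,1],[0.23,0.85,0,0,1],[0.275,0.97,0,0,1],[0.275,1,0,0,1],[0.275,1,0,0,1],[0.275,1,0,0,1],[0.275,1,0,0,1]]]'; python3 - <<'E'
from h import *
p,P,c=wrist('w7');blobs(P,4,150,'mat',500);blobs(P,60,90,'lid',60)
plan(465.5,101,203,None)
E
```

```text
time_s: 28.45
eef_pos: [466.3, 98.2, 203.2]
ee_rot: [-0.0, -0.017, 1.0, -0.0]
force: [-0.2, -0.4, 0.8]
grip_width: 1.003
grip_force: 0.0
mat px(49,108) n1023 rect(427,-100) 45x41 a32.8 zmed13.9 zmax15.8
mat px(407,113) n1123 rect(410,245) 42x23 a22.8 zmed12.4 zmax14.1
mat px(258,160) n7206 rect(464,100) 107x94 a72.1 zmed10.1 zmax81.5
mat px(73,247) n6114 rect(571,-104) 105x99 a-42.4 zmed8.7 zmax10.1
mat px(402,264) n2711 rect(595,259) 93x92 a89.6 zmed8.7 zmax60.4
lid px(260,178) n3092 rect(465,101) 51x51 a57.5 zmed80.3 zmax81.8
lid px(425,295) n76 rect(582,270) 15x10 a33.7 zmed60.6 zmax61.8
th0=91.96 d/200=[0.0032 0.0134 0.0009] spin=0.0000 rows>=0.1 pos [466.2  98.3 203.2] t 28.5 F [0.6 0.7 0.2]
```

```bash
python3 -m pendant '[[[0.005,0.014,0.03,0,1],[0.005,0.014,0.12,0,1],[0.005,0.014,0.27,0,1],[0.005,0.014,0.45,0,1],[0.005,0.014,0.6,0,1],[0.005,0.014,0.73,0,1],[0.005,0.014,0.81,0,1],[0.005,0.014,0.85,0,1],[0.005,0.014,0.875,0,1],[0.005,0.014,0.89,0,1],[0.005,0.014,0.9,0,1],[0.005,0.014,0.9,0,1]]]'; python3 -m pendant '[[[0,0,0,0,0.8],[0,0,0,0,0.7],[0,0,0,0,0.6],[0,0,0,0,0.5],[0,0,0,0,0.4],[0,0,0,0,0.4],[0,0,0,0,0.4],[0,0,0,0,0.4],[0,0,0,0,0.4]]]' 50;  python3 -m pendant '[[[0,0,-0.02,0,0.4],[0,0,-0.07,0,0.4],[0,0,-0.15,0,0.4],[0,0,-0.25,0,0.4],[0,0,-0.35,0,0.4],[0,0,-0.42,0,0.4],[0,0,-0.45,0,0.4],[0,0,-0.45,0,0.4]]]'; python3 -c "
from h import *
plan(571.2,-102.7,113,None)"
```

```text
time_s: 29.7
eef_pos: [464.9, 102.2, 23.6]
ee_rot: [0.0, -0.018, 1.0, -0.0]
force: [0.5, 0.1, -1.4]
grip_width: 1.0
grip_force: 0.0
time_s: 30.6
eef_pos: [464.9, 102.2, 23.9]
ee_rot: [0.0, -0.018, 1.0, -0.0]
force: [-1.5, -0.2, 6.4]
grip_width: 0.64
grip_force: 52.6
time_s: 31.4
eef_pos: [465.0, 102.2, 114.1]
ee_rot: [0.001, -0.018, 1.0, -0.0]
force: [-0.1, 0.1, -1.6]
grip_width: 0.64
grip_force: 53.1
th0=92.06 d/200=[-0.4938 -1.043   0.0061] spin=0.0000 rows>=4.6 pos [465.  102.2 114.1] t 31.4 F [-0.1  0.1 -1.6]
```

```bash
python3 -m pendant '[[[-0.04,-0.1,0,0,0.4],[-0.12,-0.25,0,0,0.4],[-0.2,-0.43,0,0,0.4],[-0.3,-0.63,0,0,0.4],[-0.38,-0.8,0,0,0.4],[-0.44,-0.92,0,0,0.4],[-0.47,-0.98,0,0,0.4],[-0.49,-1,0,0,0.4],[-0.49,-1,0,0,0.4],[-0.49,-1,0,0,0.4]]]'; python3 -c "
from h import *
plan(571.2,-102.7,24,None)"
```

```text
time_s: 32.4
eef_pos: [569.4, -92.9, 113.1]
ee_rot: [-0.0, -0.018, 1.0, 0.0]
force: [-0.3, -0.3, -2.0]
grip_width: 0.639
grip_force: 53.2
th0=92.12 d/200=[-0.0073 -0.0493  0.4455] spin=0.0000 rows>=1.8 pos [569.4 -92.9 113.1] t 32.4 F [-0.3 -0.3 -2. ]
```

```bash
python3 -m pendant '[[[-0.007,-0.025,0.03,0,0.4],[-0.007,-0.048,0.1,0,0.4],[-0.007,-0.048,0.2,0,0.4],[-0.007,-0.048,0.3,0,0.4],[-0.007,-0.048,0.37,0,0.4],[-0.007,-0.048,0.4,0,0.4],[-0.007,-0.048,0.415,0,0.4],[-0.007,-0.048,0.425,0,0.4],[-0.007,-0.048,0.43,0,0.4],[-0.007,-0.048,0.43,0,0.4]]]'; python3 -c "
from h import *
plan(571.2,-102.7,24,None)"
```

```text
time_s: 33.4
eef_pos: [571.8, -103.8, 27.7]
ee_rot: [0.0, -0.018, 1.0, -0.0]
force: [0.0, 0.5, -2.2]
grip_width: 0.639
grip_force: 53.2
th0=92.06 d/200=[0.0029 0.0055 0.0185] spin=0.0000 rows>=0.1 pos [ 571.8 -103.8   27.7] t 33.4 F [ 0.   0.5 -2.2]
```

```bash
python3 -m pendant '[[[0.003,0.005,0.004,0,0.4],[0.003,0.005,0.008,0,0.4],[0.003,0.005,0.012,0,0.4],[0.003,0.005,0.015,0,0.4],[0.003,0.005,0.018,0,0.4],[0.003,0.005,0.02,0,0.4],[0.003,0.005,0.02,0,0.4]]]'
```

```text
time_s: 34.1
eef_pos: [571.0, -102.7, 24.0]
ee_rot: [0.0, -0.018, 1.0, -0.0]
force: [-3.7, -0.2, 5.1]
grip_width: 0.641
grip_force: 54.0
```

```bash
python3 -m pendant '[[[0,0,0,0,0.67],[0,0,0,0,0.7],[0,0,0,0,0.8],[0,0,0,0,1],[0,0,0,0,1],[0,0,0,0,1],[0,0,-0.08,0,1],[0,0,-0.25,0,1],[0,0,-0.5,0,1],[0,0,-0.75,0,1],[0,0,-0.9,0,1],[0,0,-0.9,0,1]]]'; python3 -m pendant '[[[0.2,0,-0.05,0,1],[0.2,0,-0.05,0,1],[0.2,0,-0.05,0,1],[0.2,0,-0.05,0,1]]]'; python3 - <<'E'
from h import *
p,P,c=wrist('w8');blobs(P,4,150,'all',400);blobs(P,60,90,'lid',100)
G=plane(c,8.5);m=(P[...,2]>4.5)&(P[...,2]<13)&(np.hypot(G[...,0]-570,G[...,1]+102)<70)
print(cv2.minEnclosingCircle(G[m][:,:2].astype(np.float32)))
p,d=ctrl.capture('scene');cv2.imwrite('pics/fin.png',p)
c=ctrl.get_calibration('scene');blobs(cloud(d,c),4,150,'scene',80)
E
```

```text
time_s: 35.3
eef_pos: [572.5, -103.2, 208.1]
ee_rot: [0.004, -0.018, 1.0, -0.002]
force: [0.7, 0.3, -1.2]
grip_width: 0.999
grip_force: 0.0
time_s: 35.7
eef_pos: [531.4, -104.2, 212.8]
ee_rot: [-0.0, -0.018, 1.0, 0.0]
force: [0.3, -0.4, -0.4]
grip_width: 1.0
grip_force: 0.0
all px(102,67) n11049 rect(448,-255) 129x72 a1.9 zmed43.7 zmax46.3
all px(258,45) n980 rect(427,-101) 45x40 a32.1 zmed13.9 zmax15.8
all px(461,101) n7990 rect(464,100) 107x95 a-47.9 zmed8.2 zmax9.7
all px(256,198) n6945 rect(567,-102) 103x94 a-89.7 zmed10.1 zmax81.5
all px(61,293) n2541 rect(703,-316) 105x55 a-79.2 zmed11.7 zmax16.4
all px(305,356) n1037 rect(786,-44) 160x31 a89.5 zmed10.8 zmax12.7
lid px(255,218) n2732 rect(571,-103) 51x51 a59.5 zmed80.3 zmax81.7
((571.5712280273438, -102.37834930419922), 51.76683807373047)
scene px(508,41) n167 rect(-401,520) 59x21 a39.1 zmed33.3 zmax81.2
scene px(324,80) n2394 rect(26,-7) 232x179 a84.3 zmed28.5 zmax143.1
scene px(121,92) n1195 rect(342,-603) 167x126 a-79.4 zmed9.4 zmax21.3
scene px(165,121) n711 rect(380,-401) 143x68 a25.4 zmed64.0 zmax101.3
scene px(196,151) n805 rect(446,-260) 138x79 a1.9 zmed32.4 zmax49.2
scene px(245,158) n88 rect(419,-109) 41x33 a-78.7 zmed12.8 zmax18.1
scene px(472,211) n6185 rect(299,546) 262x224 a6.3 zmed37.5 zmax44.4
scene px(223,200) n962 rect(576,-101) 101x94 a-57.6 zmed12.6 zmax82.9
scene px(303,197) n804 rect(462,98) 110x94 a11.2 zmed8.3 zmax13.2
scene px(357,200) n117 rect(409,245) 50x27 a23.8 zmed11.7 zmax17.6
scene px(136,218) n1554 rect(720,-306) 140x110 a-79.9 zmed11.4 zmax17.7
scene px(112,251) n86 rect(833,-308) 113x8 a51.5 zmed7.3 zmax11.8
scene px(340,257) n1108 rect(593,257) 98x98 a-0.2 zmed10.1 zmax79.5
scene px(104,266) n129 rect(877,-307) 151x9 a58.3 zmed7.1 zmax11.4
scene px(236,319) n10123 rect(855,68) 397x170 a90.0 zmed10.9 zmax15.5
```

View pics/fin.png

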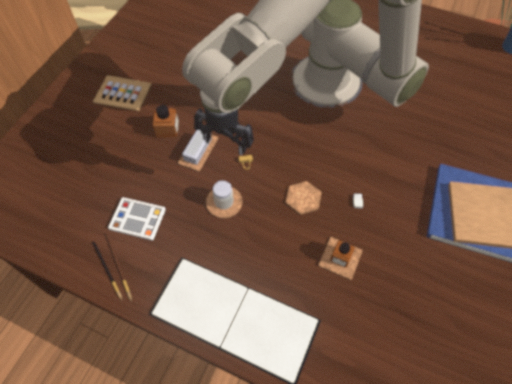

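The final picture shows the jar centred on the round mat (223,200), the tin along the long mat (197,150) and the bottle squared on its mat (340,257). The hex mat is empty and the bystanders haven't moved. Handing in.

```bash
python3 -m pendant '[[[0,0,0,0,1],[0,0,0,0,1],[0,0,0,0,1]]]' >/dev/null; python3 -c "
from rig import ctrl
print(ctrl.finish_job())"
```

```text
the job is handed in; nothing more can be done
None
```

The job is handed in: in the last measurements the jar, bottle and tin each stood upright within about 1 mm of the middle of their own mats, with the bottle and tin squared up, the hex mat empty again and the palette, clip and eraser unmoved, at about 36 s of the 99 s allowed.

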